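# Put the push block away and roll the tambour store shut

## Robot

A 7-joint arm with a two-finger parallel gripper is mounted at the origin on the work surface. World frame = base frame: x ahead of the robot, y to its left, z up, the work surface at z = 0. Lengths are in m, angles in degrees, forces in N, time in s.
With the tool pointing down it reaches from about 0.425 to 0.875 m from the base axis. Payload 4.7 kg.
Tool frame: the origin (TCP) lies on the centre line of the jaws, within the pads' length; the fingertips stand 25 mm ahead of it and the grasp point (between the pads) lies 6 mm ahead of it; z points along the fingers, y is the direction in which the jaws open and shut (so a half turn about z gives the same grasp; the last joint's range is limited). The gripper opens to 87 mm and grips with 3 to 60 N. Pads are 19 mm wide; open, the fingers measure 117 mm over their backs; the gripper's body (75 mm by 190 mm) begins 51 mm behind the grasp point.
Start: joints at [-68.463, 18.392, -4.016, 83.108, 1.295, 78.541, -3.26], TCP at [0.23, 0.608, 0.248] pointing down, gripper open.
Joint ranges: [-163.93, 163.93], [-17.29, 119.83], [-79.2, 71.16], [3.27, 140.29], [-89.18, 269.18], [5.43, 117.66], [-154.24, 154.24]. Speed limits (degrees/s): [147.25, 147.25, 180, 180, 180, 180, 180].

## Interface

Orientations are given as [roll, pitch, yaw] about the fixed x, y, z axes, in that order (R = Rz(yaw) Ry(pitch) Rx(roll)).
In Python, from cell import env gives the robot as it stands.
- The arm moves only by the shell command python3 -m creep 'ROWS' [OPENING] [FORCE]. ROWS is JSON, a list of rows, each an object of numbers: "tx", "ty", "tz": the shift along the tool's x, y, z in m; "rx", "ry", "rz": the turn, a rotation vector about the tool's x, y, z in degrees. In form: [{"tx": .., "ty": .., "tz": .., "rx": .., "ry": .., "rz": ..}, ...]. A call has 1 to 20 rows; each row shifts and turns the commanded pose from where the row before left it, along the tool's axes as they then stand; what a row does not reach is not made up. A row lasts 1/8 s, in which the tool goes at most 62.5 mm and 10.7 degrees, less where a joint would pass 70% of its speed; a pose out of reach is approached as far as the arm can. A call is refused whole if a number of a shift passes 0.0625 or a number of a turn 10.7, either way. A call with a gripper value outside its range is refused whole. OPENING is the finger opening in m, from 0 to 0.087, set as the call begins (- or left out, the last holds). The fingers move at their own pace and stop on an object; FORCE is the grip in N (left out, the last holds). Time passes only in rows, so rows that do not move let the fingers close. It gives the time, the measured TCP pose, the force and the opening at its end, in the units of the state.
- env.get_obs(): the state, without advancing time (a new reading comes with each control period).
- env.read_camera(name): name is "scene" or "side" or "wrist"; returns a dict with "pixels" (384x512x3 uint8, red, green, blue), "intrinsics" (3x3 intrinsics, pixels), "R" (3x3) and "t" (3): a world point X has camera coordinates R X + t. Camera axes: x right, y down, z forward; pixel columns grow to the right and rows downward; lengths in m; the calibration is good to about 2 mm. A picture is of the moment at which its call begins. There is no depth.
- env.sign_off(): hands the job in, once; it reports no verdict.
The state is a dict: "time_s": time; "qpos": joint angles; "joint_velocities": joint speeds; "effort": joint torques, N m; "tool_pos": TCP position; "tool_rot": TCP orientation; "force": force on the tool from outside, world axes, zero at the start; "wrist_torque": the same for the moment, N m; "grip_width": finger opening in m.
Only numpy, scipy, OpenCV 4.12 (cv2) and the standard library are available. Lean on these libraries where they do the work, as an engineer would, in place of code of your own. Each camera call takes 0.05 s, during which the arm holds its last target.

## Task

Put the wooden push block (the block with the round upright handle) into the open roll-top bench store, standing upright on its floor, and let go of it. Then roll the slatted door forward and down along its curved track until it is fully shut.

Things in the scene. Friction and masses are not known exactly. Their poses are not given: they have to be found in the camera images.
- store: Fixed plywood roll-top store, 310 deep (x) x 300 wide (y) x 200 mm high, grey hood at the back. Origin on the table under the track axis, which runs along its y at z=10 mm; front faces its -x. Floor top z=10; front wall's inner face x=-131, top z=106; side walls' inner faces y=+-138, tops arched at radius 181 about the axis. Load from above between x=-131 and the open door (x about -20).
- door (a joint): Tambour door of wooden slats, angle (rad) along its arc about the track axis: 0 = fully shut, 0.93 = fully rolled back under the hood (stops at both). Starts 0.75 to 0.9. Slats lie 165 to 175 mm from the axis; the hood's lip is 58 mm behind the axis. It stays where it is left; 3 to 8 N at the handle rolls it.
- door_handle (a point): Middle of the door's handle: round steel bar 10 mm thick, 130 mm long along the store's y, on two end posts, its centre line 200 mm from the track axis and 25 mm off the slats. At door angle q it lies in the store frame at x = -200 cos(0.733+q), y = 0, z = 10 + 200 sin(0.733+q) mm: on top when open, in front and 144 mm up when shut.
- push_block: Loose light-wood push block, 0.2 to 0.4 kg: base 80 x 60 x 20 mm with an upright round handle 32 mm thick on its centre, top at 90 mm. Origin: centre of the underside, z up, x along the 80 mm side. It starts on the table. Near it are a plain block of the same base without a handle and a lone upright dowel like the handle: neither is wanted.
Things that resemble listed ones, but are neither listed nor needed, are in the scene too. What is shaped like the push_block but red is not meant.

How it is judged:
By the outcome, as a careful person would: the job done as asked, in the order asked, and still so for the second after the job is handed in, with the robot touching nothing.
It also fails if it takes over 58 s, if anything falls off the work surface, if the arm or the gripper's body presses on something with over 40 N, if the wrist force passes 120 N, or if a joint passes its speed limit or range.

## Working session

There is one attempt and no reset: what is moved stays moved. The work goes in short steps, Python scripts to look and compute and a shell command to move; the robot and the scene stay as the last step left them, time stands still between calls to the robot, and variables do not carry over. Pictures are saved under pics/ and viewed, and the job is handed in when it is done.

```bash
ls; mkdir -p pics; python3 - <<'E'
from cell import env
import cv2
o=env.get_obs(); print(o['time_s'],o['tool_pos'],o['tool_rot'],o['force'],o['grip_width'])
for n in ['scene','side','wrist']:
    c=env.read_camera(n); cv2.imwrite(f'pics/{n}0.png',c['pixels'][:,:,::-1]); print(n,c['intrinsics'].round(1).tolist(),c['R'].round(3).tolist(),c['t'].round(3).tolist())
E
```

```text
pics
0.0 [0.22993297 0.6074338  0.24645765] [-1.79891304e+02  5.89314461e-03  1.59272463e+02] [ 0.29718387 -0.53513485  0.09806044] 0.08708323627364431
scene [[473.9, 0.0, 251.2], [0.0, 473.9, 193.9], [0.0, 0.0, 1.0]] [[-0.904, 0.427, 0.001], [0.405, 0.858, -0.315], [-0.135, -0.285, -0.949]] [0.541, -0.108, 1.348]
side [[386.9, 0.0, 256.6], [0.0, 386.9, 189.0], [0.0, 0.0, 1.0]] [[-0.806, -0.591, 0.005], [-0.562, 0.764, -0.317], [0.184, -0.258, -0.948]] [0.375, 0.445, 0.807]
wrist [[270.0, 0.0, 254.2], [0.0, 270.0, 191.5], [0.0, 0.0, 1.0]] [[0.354, 0.935, -0.002], [0.906, -0.342, 0.248], [0.232, -0.09, -0.969]] [-0.649, -0.03, 0.39]
```

View pics/scene0.png

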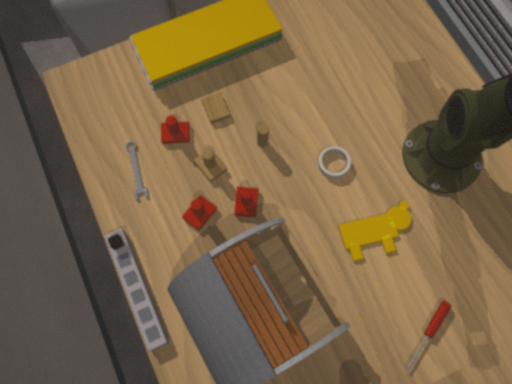

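View pics/side0.png

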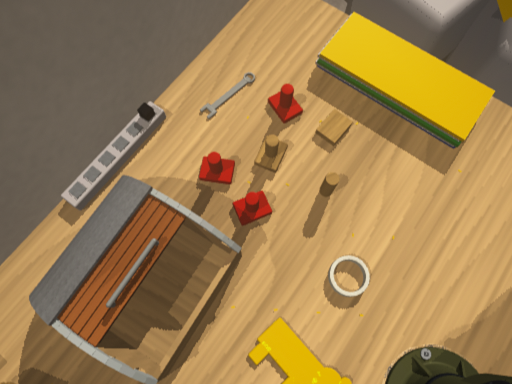

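View pics/wrist0.png

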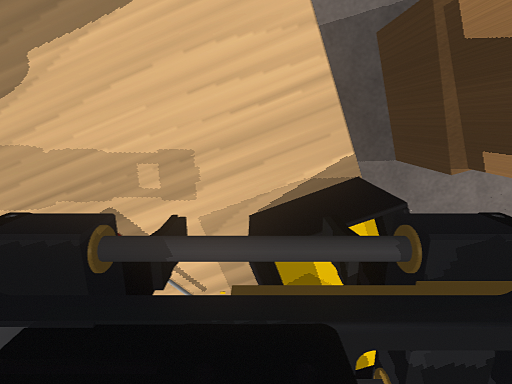

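Candidates in the scene view:
- (210,163): light-wood base with a handle. This matches the description, so it's my choice.
- (175,130), (200,212), (246,202): red push blocks.
- (216,108): plain block.
- (263,134): lone dowel.

I'll check the choice in a close crop.

```bash
python3 - <<'E'
import cv2,numpy as np
a=cv2.imread('pics/scene0.png');b=cv2.imread('pics/side0.png')
c1=cv2.resize(a[130:200,175:245],(400,400),interpolation=cv2.INTER_CUBIC)
c2=cv2.resize(b[115:185,235:305],(400,400),interpolation=cv2.INTER_CUBIC)
cv2.imwrite('pics/crop1.png',np.hstack([c1,c2]))
cv2.imwrite('pics/crop2.png',cv2.resize(a[210:384,160:360],(800,696))[:600])
cv2.imwrite('pics/crop3.png',cv2.resize(b[170:384,20:260],(672,599)))
E
```

```text
(no output)
```

View pics/crop1.png

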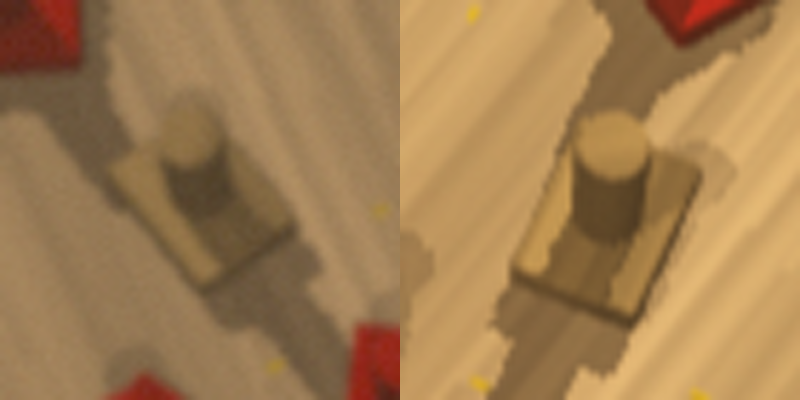

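View pics/crop2.png

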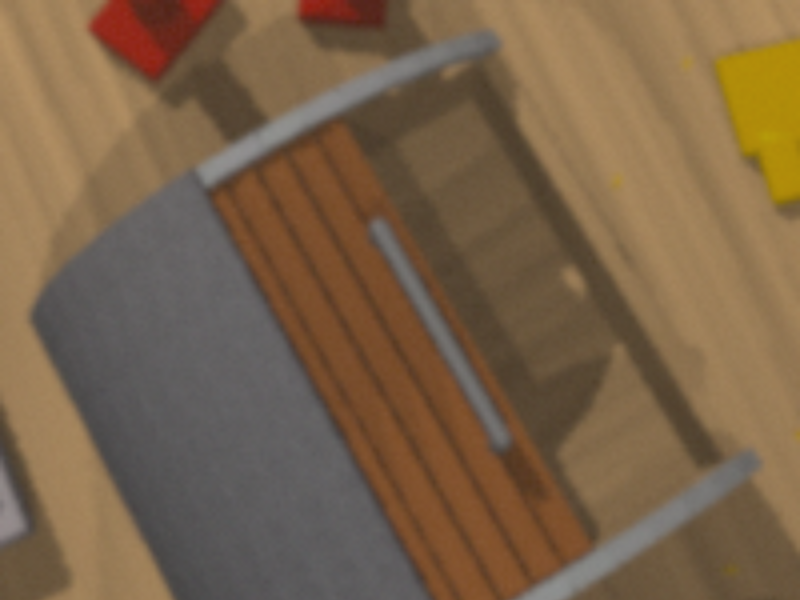

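View pics/crop3.png

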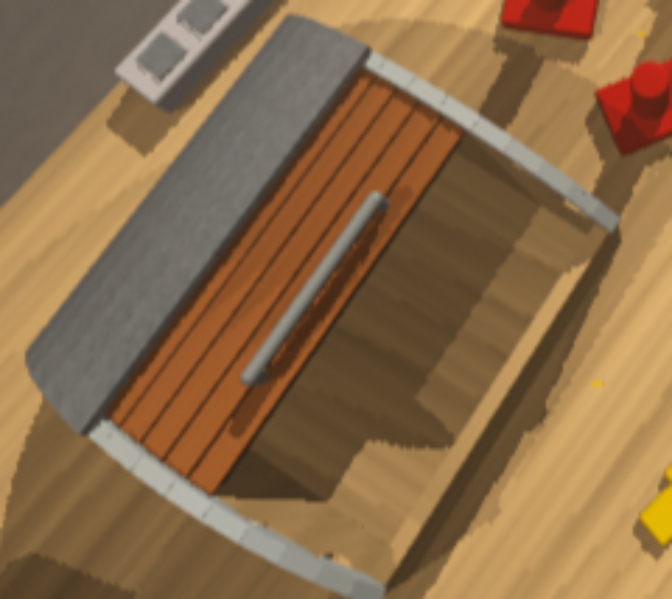

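The crop confirms it: a light-wood base with a round upright handle, top disc at scene (208.6,152.4) and side (272,140.4). Next I triangulate it along with the store features.

```bash
cat > h.py <<'E'
import numpy as np,cv2
from cell import env
def cams():
    return {n:env.read_camera(n) for n in ['scene','side']}
def tri(C,p,q):
    P=[C[n]['intrinsics']@np.c_[C[n]['R'],C[n]['t']] for n in ['scene','side']]
    X=cv2.triangulatePoints(P[0],P[1],np.float64(p).reshape(2,1),np.float64(q).reshape(2,1))[:,0]
    return X[:3]/X[3]
def ray(c,p,z):
    d=c['R'].T@np.linalg.inv(c['intrinsics'])@[p[0],p[1],1]; o=-c['R'].T@c['t']
    return o+d*(z-o[2])/d[2]
def proj(c,X):
    v=c['intrinsics']@(c['R']@np.asarray(X)+c['t']); return v[:2]/v[2]
E
python3 - <<'E'
from h import *
C=cams(); np.set_printoptions(precision=4,suppress=True)
s=lambda u,v:(175+u*.175,130+v*.175); d=lambda u,v:(235+u*.175,115+v*.175)
print('top',tri(C,s(192,128),d(212,145)),ray(C['scene'],s(192,128),.09),ray(C['side'],d(212,145),.09))
for n,f,L in [('scene',s,[(108,167),(205,280),(297,222)]),('side',d,[(110,268),(230,318),(302,175)])]:
    X=np.array([ray(C[n],f(*p),.02) for p in L]); print(n,X[:,:2].tolist(),'c',(X[0]+X[2])/2)
    for i in (0,1):
        e=X[i+1]-X[i]; print(np.linalg.norm(e),np.degrees(np.arctan2(e[1],e[0])))
a=lambda u,v:(160+u*.25,210+v*.25); b=lambda u,v:(20+u*.3571,170+v*.3571)
for nm,p,q in [('h1',(378,228),(378,200)),('h2',(500,442),(252,378)),('lip1',(200,180),(368,55)),('tipA',(490,42),(613,222)),('tipB',(755,460),(383,590))]:
    print(nm,tri(C,a(*p),b(*q)),ray(C['scene'],a(*p),.106),ray(C['side'],b(*q),.106))
E
```

```text
top [ 0.6036 -0.2519  0.0896] [ 0.6036 -0.2534  0.09  ] [ 0.6032 -0.2493  0.09  ]
scene [[0.6422657710228694, -0.28216975147176226], [0.6230593549746012, -0.208144388757207], [0.5706354521322052, -0.21655701683952486]] c [ 0.6065 -0.2494  0.02  ]
0.07647640644303734 104.54508341370016
0.05309461272558991 -170.88329300479072
side [[0.6218249079116411, -0.20462839842122116], [0.5666308426335789, -0.2165087958551672], [0.5801147662730938, -0.29006369802734866]] c [ 0.601  -0.2473  0.02  ]
0.056458202992191564 -167.85255358826845
0.07478061132590087 -79.61200264192894
h1 [0.6323 0.0894 0.1966] [0.6253 0.0753 0.106 ] [0.661  0.0904 0.106 ]
h2 [0.6222 0.2211 0.1961] [0.6146 0.2182 0.106 ] [0.6492 0.2389 0.106 ]
lip1 [0.7111 0.0174 0.1782] [0.7105 0.0028 0.106 ] [0.742 0.009 0.106]
tipA [ 0.5114 -0.001   0.0993] [0.5127 0.0003 0.106 ] [0.5104 0.0001 0.106 ]
tipB [0.4852 0.2895 0.1009] [0.4854 0.2903 0.106 ] [0.4857 0.2869 0.106 ]
```

```bash
python3 - <<'E'
from h import *
C=cams(); np.set_printoptions(precision=4,suppress=True)
a=lambda u,v:(160+u*.25,210+v*.25); b=lambda u,v:(20+u*.3571,170+v*.3571)
for z in (.2,.2095):
  for nm,p,q in [('h1',(378,228),(378,200)),('h2',(500,442),(252,378))]:
    print(z,nm,ray(C['scene'],a(*p),z),ray(C['side'],b(*q),z))
print('lip .181',ray(C['scene'],a(200,180),.181),ray(C['side'],b(368,55),.181),ray(C['side'],b(97,428),.181))
# handle mask
for n in C:
    im=cv2.cvtColor(C[n]['pixels'],cv2.COLOR_RGB2HSV)
    x=(235,255,300,335) if n=='scene' else (95,225,170,320)
    x=(245,255,300,330) if n=='scene' else (100,230,165,312)
    sub=im[x[1]:x[3],x[0]:x[2]]
    m=((sub[...,1]<70)&(sub[...,2]>70)).astype(np.uint8)
    k,l,st,ce=cv2.connectedComponentsWithStats(m)
    i=1+np.argmax(st[1:,4]); r=cv2.minAreaRect(np.argwhere(l==i)[:,::-1].astype(np.float32)); print(n,st[i],ce[i]+[x[0],x[1]],r,cv2.boxPoints(r)+[x[0],x[1]])
    print(ray(C[n],ce[i]+[x[0],x[1]],.2095),ray(C[n],ce[i]+[x[0],x[1]],.2))
E
```

```text
0.2 h1 [0.6328 0.0893 0.2   ] [0.6308 0.0903 0.2   ]
0.2 h2 [0.623  0.2205 0.2   ] [0.6203 0.2214 0.2   ]
0.2095 h1 [0.6335 0.0908 0.2095] [0.6277 0.0903 0.2095]
0.2095 h2 [0.6238 0.2207 0.2095] [0.6174 0.2196 0.2095]
lip .181 [0.7109 0.0188 0.181 ] [0.7103 0.0166 0.181 ] [0.684  0.3048 0.181 ]
scene [  7  10  36  58 325] [269.8154 293.1108] ((24.849618911743164, 38.294349670410156), (65.86192321777344, 5.425115585327148), 59.534454345703125) [[250.8149 266.2853]
 [255.491  263.5347]
 [288.8843 320.3034]
 [284.2082 323.054 ]]
[0.6279 0.1557 0.2095] [0.627  0.1549 0.2   ]
side [  6   9  53  68 417] [130.8321 272.6139] ((31.26011085510254, 42.69075393676758), (6.82756233215332, 82.41459655761719), 36.25383758544922) [[104.1387 303.9017]
 [152.8757 237.4422]
 [158.3815 241.4798]
 [109.6445 307.9393]]
[0.6255 0.1576 0.2095] [0.6285 0.1585 0.2   ]
```

```bash
cat >> h.py <<'E'
from scipy.spatial.transform import Rotation as Ro
def totool(target,yaw=None):
    o=env.get_obs(); R=Ro.from_euler('xyz',o['tool_rot'],degrees=True)
    d=np.array(target)-o['tool_pos']
    print('t',round(o['time_s'],2),'pos',o['tool_pos'].round(4),'rot',o['tool_rot'].round(2),'F',o['force'].round(1),'w',round(o['grip_width'],4))
    print('shift now-axes',R.inv().apply(d).round(4))
    if yaw is not None:
        R2=Ro.from_euler('xyz',[180,0,yaw],degrees=True)
        print('turn',(R.inv()*R2).as_rotvec(degrees=True).round(2),'shift after turn',R2.inv().apply(d).round(4))
E
python3 - <<'E'
from h import *
c=env.read_camera('scene')
h=cv2.cvtColor(c['pixels'],cv2.COLOR_RGB2HSV)
m=(((h[...,0]<8)|(h[...,0]>172))&(h[...,1]>150)).astype(np.uint8); m[:, 260:]=0
k,l,st,ce=cv2.connectedComponentsWithStats(m)
for i in range(1,k):
    if st[i,4]>100: print(st[i],ce[i],ray(c,ce[i],.03).round(3))
totool([.604,-.251,.285],192.5)
E
```

```text
[161 116  28  27 593] [174.09612142 130.58010118] [ 0.659 -0.382  0.03 ]
[235 187  23  30 596] [245.81711409 201.13758389] [ 0.564 -0.106  0.03 ]
[183 196  33  34 635] [198.9511811  211.90866142] [ 0.69  -0.132  0.03 ]
t 0.4 pos [0.2301 0.6079 0.2474] rot [-179.99    0.    159.27] F [ 0.6  0.3 -0.1] w 0.0873
shift now-axes [-0.6537 -0.6709 -0.0374]
turn [-1.000e-02 -0.000e+00 -3.323e+01] shift after turn [-0.1792 -0.9194 -0.0376]
```

```bash
python3 -m creep '[{"tz":-0.038,"rz":-8.3},{"rz":-8.3},{"rz":-8.3},{"rz":-8.3},{"tx":-0.0112,"ty":-0.0575},{"tx":-0.0112,"ty":-0.0575},{"tx":-0.0112,"ty":-0.0575},{"tx":-0.0112,"ty":-0.0575},{"tx":-0.0112,"ty":-0.0575},{"tx":-0.0112,"ty":-0.0575},{"tx":-0.0112,"ty":-0.0575},{"tx":-0.0112,"ty":-0.0575},{"tx":-0.0112,"ty":-0.0575},{"tx":-0.0112,"ty":-0.0575},{"tx":-0.0112,"ty":-0.0575},{"tx":-0.0112,"ty":-0.0575},{"tx":-0.0112,"ty":-0.0575},{"tx":-0.0112,"ty":-0.0575},{"tx":-0.0112,"ty":-0.0575},{"tx":-0.0112,"ty":-0.0575}]' 0.055 20; python3 - <<'E'
from h import *
totool([.604,-.251,.15],192.5)
E
```

```text
t 0.4 pos [0.2301 0.6079 0.2474] rot [-179.99    0.    159.27] F [ 0.6  0.3 -0.1] w 0.0873
shift now-axes [-0.6537 -0.6709  0.0976]
turn [-1.000e-02 -0.000e+00 -3.323e+01] shift after turn [-0.1792 -0.9194  0.0974]$[0]: bad value
```

```bash
python3 -m creep '[{"tx":0,"ty":0,"tz":-0.038,"rx":0,"ry":0,"rz":-8.3}]' 0.055 20; python3 -m creep --help | head -20
```

```text
time_s: 0.52
tool_pos: [0.2295, 0.6062, 0.2823]
tool_rot: [-179.6, -0.0, 167.8]
force: [0.4, 0.2, 0.4]
grip_width: 0.0825invalid input: not JSON, or not a number
```

All six keys are needed in every row.

```bash
python3 -m creep '[{"tx":0,"ty":0,"tz":0,"rx":0,"ry":0,"rz":-8.3},{"tx":0,"ty":0,"tz":0,"rx":0,"ry":0,"rz":-8.3},{"tx":0,"ty":0,"tz":0,"rx":0,"ry":0,"rz":-8.3},{"tx":-0.0112,"ty":-0.0575,"tz":0,"rx":0,"ry":0,"rz":0},{"tx":-0.0112,"ty":-0.0575,"tz":0,"rx":0,"ry":0,"rz":0},{"tx":-0.0112,"ty":-0.0575,"tz":0,"rx":0,"ry":0,"rz":0},{"tx":-0.0112,"ty":-0.0575,"tz":0,"rx":0,"ry":0,"rz":0},{"tx":-0.0112,"ty":-0.0575,"tz":0,"rx":0,"ry":0,"rz":0},{"tx":-0.0112,"ty":-0.0575,"tz":0,"rx":0,"ry":0,"rz":0},{"tx":-0.0112,"ty":-0.0575,"tz":0,"rx":0,"ry":0,"rz":0},{"tx":-0.0112,"ty":-0.0575,"tz":0,"rx":0,"ry":0,"rz":0},{"tx":-0.0112,"ty":-0.0575,"tz":0,"rx":0,"ry":0,"rz":0},{"tx":-0.0112,"ty":-0.0575,"tz":0,"rx":0,"ry":0,"rz":0},{"tx":-0.0112,"ty":-0.0575,"tz":0,"rx":0,"ry":0,"rz":0},{"tx":-0.0112,"ty":-0.0575,"tz":0,"rx":0,"ry":0,"rz":0}]'; python3 - <<'E'
from h import *
totool([.604,-.251,.15],192.5)
E
```

```text
time_s: 2.4
tool_pos: [0.5109, -0.0385, 0.286]
tool_rot: [180.0, 0.1, -167.5]
force: [2.1, 0.2, 0.1]
grip_width: 0.055
t 2.4 pos [ 0.5109 -0.0385  0.286 ] rot [ 1.7998e+02  8.0000e-02 -1.6751e+02] F [2.1 0.2 0.1] w 0.055
shift now-axes [-0.0447 -0.2277  0.136 ]
turn [ 0.02  0.08 -0.01] shift after turn [-0.0449 -0.2277  0.136 ]
```

```bash
python3 -m creep '[{"tx":-0.0112,"ty":-0.0569,"tz":0,"rx":0,"ry":0,"rz":0},{"tx":-0.0112,"ty":-0.0569,"tz":0,"rx":0,"ry":0,"rz":0},{"tx":-0.0112,"ty":-0.0569,"tz":0,"rx":0,"ry":0,"rz":0},{"tx":-0.0112,"ty":-0.0569,"tz":0.0,"rx":0,"ry":0,"rz":0},{"tx":0,"ty":0,"tz":0.05,"rx":0,"ry":0,"rz":0},{"tx":0,"ty":0,"tz":0.05,"rx":0,"ry":0,"rz":0},{"tx":0,"ty":0,"tz":0.036,"rx":0,"ry":0,"rz":0},{"tx":0,"ty":0,"tz":0,"rx":0,"ry":0,"rz":0}]'; python3 - <<'E'
from h import *
totool([.6038,-.251,.077],192.5)
for n in ['scene','side','wrist']:
    c=env.read_camera(n); cv2.imwrite(f'pics/{n}1.png',c['pixels'][:,:,::-1])
a=cv2.imread('pics/scene1.png');b=cv2.imread('pics/side1.png')
cv2.imwrite('pics/crop4.png',np.hstack([cv2.resize(a[90:240,135:285],(400,400)),cv2.resize(b[80:230,190:340],(400,400))]))
E
```

```text
time_s: 3.4
tool_pos: [0.6013, -0.2481, 0.1465]
tool_rot: [179.8, -0.3, -167.5]
force: [1.2, 1.2, -0.7]
grip_width: 0.0549
t 3.4 pos [ 0.6013 -0.2481  0.1465] rot [ 179.82   -0.31 -167.52] F [ 1.2  1.2 -0.7] w 0.0549
shift now-axes [-0.0022 -0.0035  0.0694]
turn [ 0.18 -0.31 -0.02] shift after turn [-0.0018 -0.0033  0.0695]
```

View pics/crop4.png

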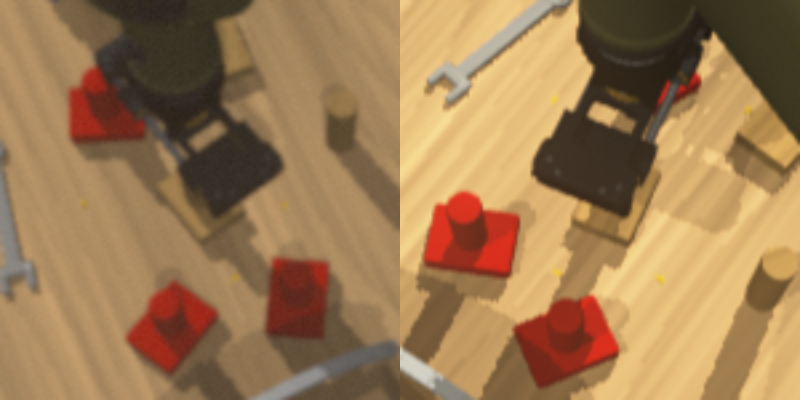

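View pics/wrist1.png

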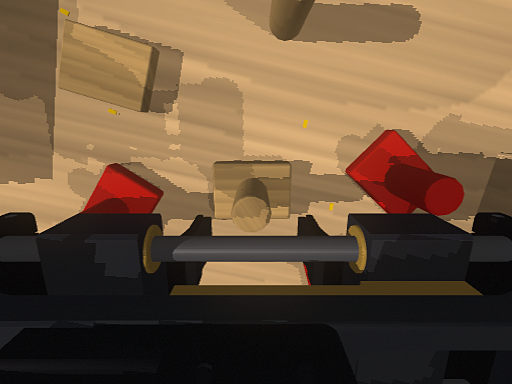

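The wrist view shows the light-wood block's handle at (251,212), between the finger tips, with its base square to the tool. I'll check its position with a ray before descending.

```bash
python3 - <<'E'
from h import *
c=env.read_camera('wrist'); print(ray(c,(251,212),.09).round(4))
for p in [(215,162),(290,162)]: print(ray(c,p,.02).round(4))
totool([.6038,-.251,.077],192.5)
E
```

```text
[ 0.605  -0.2523  0.09  ]
[ 0.5849 -0.2945  0.02  ]
[ 0.5687 -0.2213  0.02  ]
t 3.6 pos [ 0.6045 -0.25    0.1521] rot [-179.89    0.19 -167.52] F [ 0.7 -0.7 -0. ] w 0.0549
shift now-axes [ 0.0012 -0.0007  0.0751]
turn [-0.11  0.19 -0.02] shift after turn [ 0.0009 -0.0008  0.0751]
```

```bash
python3 -m creep '[{"tx":0,"ty":-0.001,"tz":0.04,"rx":0,"ry":0,"rz":0},{"tx":0,"ty":0,"tz":0.034,"rx":0,"ry":0,"rz":0},{"tx":0,"ty":0,"tz":0,"rx":0,"ry":0,"rz":0},{"tx":0,"ty":0,"tz":0,"rx":0,"ry":0,"rz":0}]' && python3 -m creep '[{"tx":0,"ty":0,"tz":0,"rx":0,"ry":0,"rz":0},{"tx":0,"ty":0,"tz":0,"rx":0,"ry":0,"rz":0},{"tx":0,"ty":0,"tz":0,"rx":0,"ry":0,"rz":0},{"tx":0,"ty":0,"tz":0,"rx":0,"ry":0,"rz":0},{"tx":0,"ty":0,"tz":0,"rx":0,"ry":0,"rz":0},{"tx":0,"ty":0,"tz":0,"rx":0,"ry":0,"rz":0}]' 0 30
```

```text
time_s: 4.1
tool_pos: [0.6049, -0.251, 0.0781]
tool_rot: [-179.9, 0.2, -167.5]
force: [-0.2, 0.1, 1.0]
grip_width: 0.0551
time_s: 4.85
tool_pos: [0.604, -0.2512, 0.0764]
tool_rot: [-179.9, 0.1, -167.6]
force: [0.6, -3.1, 5.0]
grip_width: 0.0312
```

```bash
python3 -m creep '[{"tx":0,"ty":0,"tz":-0.02,"rx":0,"ry":0,"rz":0},{"tx":0,"ty":0,"tz":-0.04,"rx":0,"ry":0,"rz":0},{"tx":0,"ty":0,"tz":-0.05,"rx":0,"ry":0,"rz":0},{"tx":0,"ty":0,"tz":-0.05,"rx":0,"ry":0,"rz":0},{"tx":0,"ty":0,"tz":-0.04,"rx":0,"ry":0,"rz":0},{"tx":0,"ty":0,"tz":-0.01,"rx":0,"ry":0,"rz":3.7},{"tx":0,"ty":0,"tz":0,"rx":0,"ry":0,"rz":3.7},{"tx":0,"ty":0,"tz":0,"rx":0,"ry":0,"rz":0}]' ; python3 - <<'E'
from h import *
totool([.5658,.1494,.29],185.1)
for n in ['scene','wrist']:
    c=env.read_camera(n); cv2.imwrite(f'pics/{n}2.png',c['pixels'][:,:,::-1])
E
```

```text
time_s: 5.85
tool_pos: [0.6028, -0.2492, 0.285]
tool_rot: [179.9, -0.1, -174.9]
force: [-0.4, -0.5, -4.4]
grip_width: 0.0317
t 5.85 pos [ 0.6028 -0.2492  0.285 ] rot [ 1.7989e+02 -1.1000e-01 -1.7485e+02] F [-0.4 -0.5 -4.4] w 0.0317
shift now-axes [ 0.0011  0.4003 -0.0042]
turn [ 0.11 -0.11  0.05] shift after turn [ 0.0014  0.4003 -0.005 ]
```

View pics/wrist2.png

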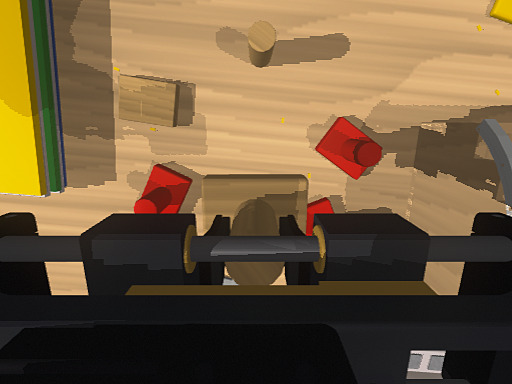

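The block is held, with its base visible below the fingers at (250,195). Now I carry it over the store.

```bash
python3 -m creep '[{"tx":0,"ty":0.04,"tz":0,"rx":0,"ry":0,"rz":0},{"tx":0,"ty":0.05,"tz":0,"rx":0,"ry":0,"rz":0},{"tx":0,"ty":0.05,"tz":0,"rx":0,"ry":0,"rz":0},{"tx":0,"ty":0.05,"tz":0,"rx":0,"ry":0,"rz":0},{"tx":0,"ty":0.05,"tz":0,"rx":0,"ry":0,"rz":0},{"tx":0,"ty":0.05,"tz":0,"rx":0,"ry":0,"rz":0},{"tx":0,"ty":0.05,"tz":0,"rx":0,"ry":0,"rz":0},{"tx":0,"ty":0.04,"tz":0,"rx":0,"ry":0,"rz":0},{"tx":0.001,"ty":0.02,"tz":0,"rx":0,"ry":0,"rz":0},{"tx":0,"ty":0,"tz":0,"rx":0,"ry":0,"rz":0}]' ; python3 - <<'E'
from h import *
totool([.5658,.1494,.087],185.1)
ims=[]
for n in ['scene','side','wrist']:
    c=env.read_camera(n); cv2.imwrite(f'pics/{n}3.png',c['pixels'][:,:,::-1])
a=cv2.imread('pics/scene3.png');b=cv2.imread('pics/side3.png')
cv2.imwrite('pics/crop5.png',np.hstack([cv2.resize(a[200:384,160:360],(400,368)),cv2.resize(b[160:384,20:260],(394,368))]))
E
```

```text
time_s: 7.2
tool_pos: [0.5666, 0.1489, 0.2852]
tool_rot: [-180.0, -0.1, -174.8]
force: [0.9, 0.2, -4.0]
grip_width: 0.031
t 7.2 pos [0.5666 0.1489 0.2852] rot [-1.7997e+02 -5.0000e-02 -1.7477e+02] F [ 0.9  0.2 -4. ] w 0.031
shift now-axes [0.0006 0.0006 0.1982]
turn [-0.03 -0.05  0.13] shift after turn [0.0008 0.0005 0.1982]
```

View pics/crop5.png

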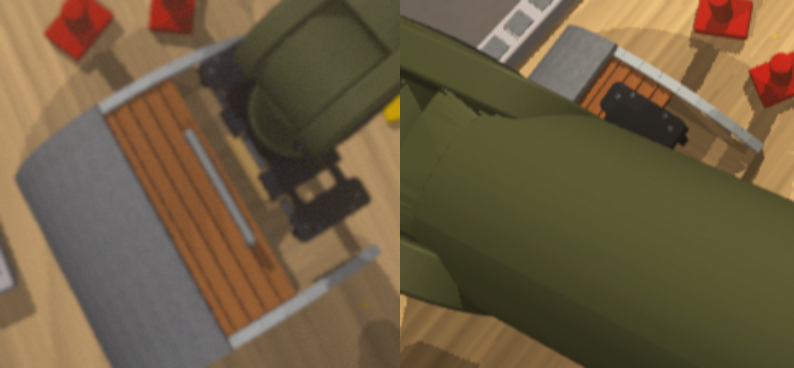

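View pics/wrist3.png

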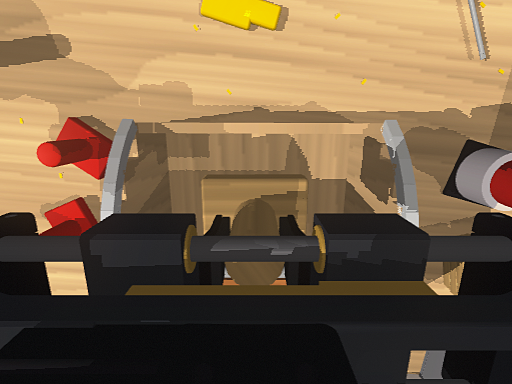

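The block hangs centred between the walls, with the front wall's inner edge at row ~133. I'll check that edge with a ray, then lower.

```bash
python3 - <<'E'
from h import *
c=env.read_camera('wrist'); yaw=np.radians(5.1); M=np.array([[np.cos(yaw),np.sin(yaw)],[-np.sin(yaw),np.cos(yaw)]])
for p in [(180,134),(254,134),(330,134)]:
    X=ray(c,p,.106); print(X.round(4),M@(X[:2]-[.6395,.156]))
print(M@([.5658-.6395,.1494-.156]))
E
python3 -m creep '[{"tx":0.0007,"ty":0,"tz":0.03,"rx":0,"ry":0,"rz":0},{"tx":0,"ty":0,"tz":0.03,"rx":0,"ry":0,"rz":0},{"tx":0,"ty":0,"tz":0.03,"rx":0,"ry":0,"rz":0},{"tx":0,"ty":0,"tz":0.03,"rx":0,"ry":0,"rz":0}]'
```

```text
[0.5206 0.0552 0.106 ] [-0.12740216 -0.08985837]
[0.5134 0.1399 0.106 ] [-0.12705127 -0.00478256]
[0.506  0.2269 0.106 ] [-0.12669118  0.08252486]
[-7.39949289e-02 -2.23613527e-05]
time_s: 7.9
tool_pos: [0.5669, 0.1459, 0.165]
tool_rot: [-180.0, 0.0, -175.1]
force: [-0.6, -0.5, -4.4]
grip_width: 0.0313
```

```bash
python3 -m creep '[{"tx":0,"ty":0.001,"tz":0.03,"rx":0,"ry":0,"rz":0},{"tx":0,"ty":0,"tz":0.025,"rx":0,"ry":0,"rz":0},{"tx":0,"ty":0,"tz":0.012,"rx":0,"ry":0,"rz":0},{"tx":0,"ty":0,"tz":0.005,"rx":0,"ry":0,"rz":0},{"tx":0,"ty":0,"tz":0,"rx":0,"ry":0,"rz":0},{"tx":0,"ty":0,"tz":0,"rx":0,"ry":0,"rz":0}]'
```

```text
time_s: 8.65
tool_pos: [0.5671, 0.1491, 0.0946]
tool_rot: [180.0, 0.1, -174.9]
force: [0.3, -0.1, -3.8]
grip_width: 0.0312
```

```bash
python3 -m creep '[{"tx":0,"ty":0,"tz":0.004,"rx":0,"ry":0,"rz":0},{"tx":0,"ty":0,"tz":0.002,"rx":0,"ry":0,"rz":0},{"tx":0,"ty":0,"tz":0,"rx":0,"ry":0,"rz":0},{"tx":0,"ty":0,"tz":0,"rx":0,"ry":0,"rz":0}]'
```

```text
time_s: 9.15
tool_pos: [0.5663, 0.149, 0.0876]
tool_rot: [180.0, 0.0, -174.9]
force: [0.0, -0.3, -5.4]
grip_width: 0.031
```

```bash
python3 -m creep '[{"tx":0,"ty":0,"tz":0.002,"rx":0,"ry":0,"rz":0},{"tx":0,"ty":0,"tz":0.001,"rx":0,"ry":0,"rz":0},{"tx":0,"ty":0,"tz":0,"rx":0,"ry":0,"rz":0},{"tx":0,"ty":0,"tz":0,"rx":0,"ry":0,"rz":0}]'
```

```text
time_s: 9.65
tool_pos: [0.5667, 0.1491, 0.0864]
tool_rot: [179.9, 0.0, -174.9]
force: [-3.9, -1.0, 6.7]
grip_width: 0.0311
```

Floor contact: Fz went from -5 to +7 N. Release and rise.

```bash
python3 -m creep '[{"tx":0,"ty":0,"tz":0,"rx":0,"ry":0,"rz":0},{"tx":0,"ty":0,"tz":0,"rx":0,"ry":0,"rz":0},{"tx":0,"ty":0,"tz":0,"rx":0,"ry":0,"rz":0},{"tx":0,"ty":0,"tz":-0.01,"rx":0,"ry":0,"rz":0},{"tx":0,"ty":0,"tz":-0.03,"rx":0,"ry":0,"rz":0},{"tx":0,"ty":0,"tz":-0.04,"rx":0,"ry":0,"rz":0},{"tx":0,"ty":0,"tz":-0.05,"rx":0,"ry":0,"rz":0},{"tx":0,"ty":0,"tz":-0.05,"rx":0,"ry":0,"rz":0},{"tx":0,"ty":0,"tz":-0.03,"rx":0,"ry":0,"rz":0},{"tx":0,"ty":0,"tz":0,"rx":0,"ry":0,"rz":0}]' 0.055; python3 - <<'E'
from h import *
for n in ['scene','wrist']:
    c=env.read_camera(n); cv2.imwrite(f'pics/{n}4.png',c['pixels'][:,:,::-1])
E
```

```text
time_s: 10.9
tool_pos: [0.5678, 0.1491, 0.2983]
tool_rot: [179.9, 0.4, -174.9]
force: [0.6, -0.4, -0.4]
grip_width: 0.0548
```

View pics/wrist4.png

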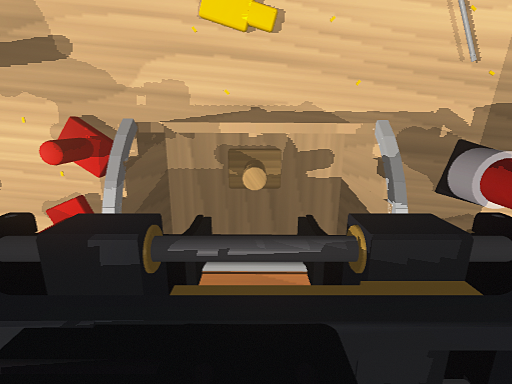

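The block stands upright on the floor, handle top at (254,167), clear of the walls. For the door, I'll close the fingers, lower them behind the handle bar and drag it along the arc. Tool x = -store x.

```bash
python3 -m creep '[{"tx":-0.02,"ty":0,"tz":0,"rx":0,"ry":0,"rz":0},{"tx":-0.04,"ty":0,"tz":0,"rx":0,"ry":0,"rz":0},{"tx":-0.024,"ty":0,"tz":0,"rx":0,"ry":0,"rz":0},{"tx":0,"ty":0,"tz":0,"rx":0,"ry":0,"rz":0},{"tx":0,"ty":0,"tz":0,"rx":0,"ry":0,"rz":0},{"tx":0,"ty":0,"tz":0,"rx":0,"ry":0,"rz":0}]' 0 20; python3 - <<'E'
from h import *
yaw=np.radians(5.1); x=np.array([np.cos(yaw),np.sin(yaw)])
p=np.array([.6395,.156])+.012*x
for n in ['scene','side']:
    c=env.read_camera(n); cv2.imwrite(f'pics/{n}5.png',c['pixels'][:,:,::-1])
totool([p[0],p[1],.2265],185.1)
a=cv2.imread('pics/scene5.png');b=cv2.imread('pics/side5.png')
cv2.imwrite('pics/crop6.png',np.hstack([cv2.resize(a[200:384,160:360],(400,368)),cv2.resize(b[160:384,20:260],(394,368))]))
E
```

```text
time_s: 11.75
tool_pos: [0.6491, 0.1564, 0.2946]
tool_rot: [180.0, -0.0, -174.9]
force: [-0.1, 0.3, 0.1]
grip_width: 0.0041
t 11.85 pos [0.6494 0.1565 0.295 ] rot [ 1.7996e+02  1.0000e-02 -1.7491e+02] F [ 0.2 -0.3  1.2] w 0.0017
shift now-axes [-0.0021  0.0003  0.0685]
turn [ 0.04  0.01 -0.01] shift after turn [-0.0021  0.0004  0.0685]
```

View pics/crop6.png

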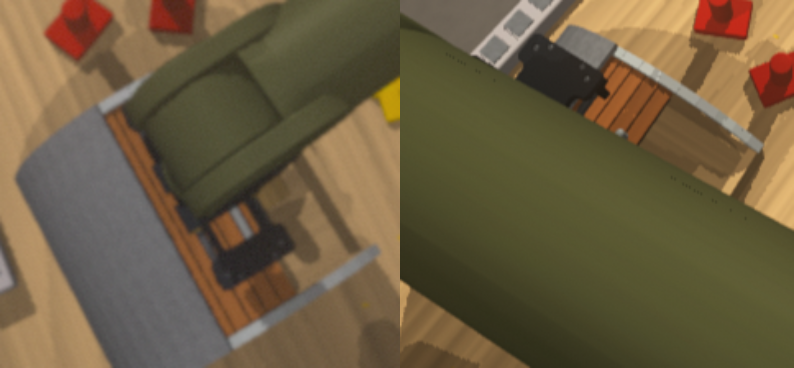

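The arm hides the bar in both views, but nothing is touching yet. I'll lower gently and watch the force.

```bash
python3 -m creep '[{"tx":-0.002,"ty":0,"tz":0.02,"rx":0,"ry":0,"rz":0},{"tx":0,"ty":0,"tz":0.025,"rx":0,"ry":0,"rz":0},{"tx":0,"ty":0,"tz":0.015,"rx":0,"ry":0,"rz":0},{"tx":0,"ty":0,"tz":0.004,"rx":0,"ry":0,"rz":0},{"tx":0,"ty":0,"tz":0.003,"rx":0,"ry":0,"rz":0},{"tx":0,"ty":0,"tz":0,"rx":0,"ry":0,"rz":0},{"tx":0,"ty":0,"tz":0,"rx":0,"ry":0,"rz":0}]'; python3 - <<'E'
from h import *
c=env.read_camera('wrist'); cv2.imwrite('pics/wrist6.png',c['pixels'][:,:,::-1])
E
```

```text
time_s: 12.72
tool_pos: [0.6524, 0.1566, 0.2284]
tool_rot: [180.0, 0.1, -174.9]
force: [0.4, 0.7, -0.3]
grip_width: -0.0001
```

View pics/wrist6.png

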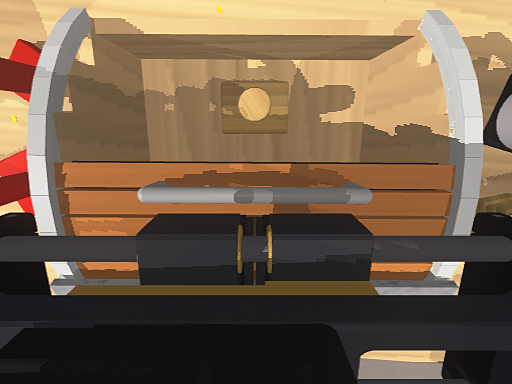

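Bar at row ~193, running from (140,193) to (370,193). The fingers are just behind its middle and the block stands clear at (255,105). Start dragging.

```bash
python3 -m creep '[{"tx":0.008,"ty":0,"tz":0.001,"rx":0,"ry":0,"rz":0},{"tx":0.008,"ty":0,"tz":0.001,"rx":0,"ry":0,"rz":0},{"tx":0.008,"ty":0,"tz":0.001,"rx":0,"ry":0,"rz":0},{"tx":0.009,"ty":0,"tz":0.001,"rx":0,"ry":0,"rz":0}]'; python3 -m creep '[{"tx":0.0085,"ty":0,"tz":0.0015,"rx":0,"ry":0,"rz":0},{"tx":0.0085,"ty":0,"tz":0.0023,"rx":0,"ry":0,"rz":0},{"tx":0.0085,"ty":0,"tz":0.0025,"rx":0,"ry":0,"rz":0},{"tx":0.0085,"ty":0,"tz":0.003,"rx":0,"ry":0,"rz":0}]';  python3 - <<'E'
from h import *
c=env.read_camera('wrist'); cv2.imwrite('pics/wrist7.png',c['pixels'][:,:,::-1])
E
```

```text
time_s: 13.28
tool_pos: [0.6208, 0.1538, 0.2244]
tool_rot: [180.0, 0.4, -174.9]
force: [6.7, 0.8, -3.3]
grip_width: 0.0003
time_s: 13.78
tool_pos: [0.587, 0.151, 0.2155]
tool_rot: [179.9, 0.4, -174.9]
force: [5.5, 1.2, 0.1]
grip_width: 0.0008
```

View pics/wrist7.png

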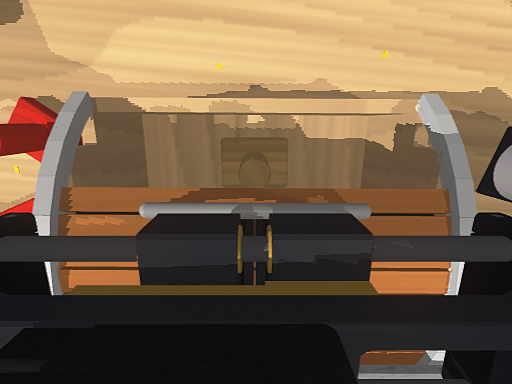

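The door follows at about 6 N and the block stands clear. Continue along the arc.

```bash
python3 -m creep '[{"tx":0.008,"ty":0,"tz":0.0033,"rx":0,"ry":0,"rz":0},{"tx":0.008,"ty":0,"tz":0.0037,"rx":0,"ry":0,"rz":0},{"tx":0.008,"ty":0,"tz":0.004,"rx":0,"ry":0,"rz":0},{"tx":0.0078,"ty":0,"tz":0.0042,"rx":0,"ry":0,"rz":0}]'; python3 -m creep '[{"tx":0.0072,"ty":0,"tz":0.0045,"rx":0,"ry":0,"rz":0},{"tx":0.0072,"ty":0,"tz":0.0048,"rx":0,"ry":0,"rz":0},{"tx":0.0072,"ty":0,"tz":0.0053,"rx":0,"ry":0,"rz":0},{"tx":0.007,"ty":0,"tz":0.0054,"rx":0,"ry":0,"rz":0}]'; python3 - <<'E'
from h import *
M=np.array([[.996,.089],[-.089,.996]]); o=env.get_obs(); print(M@(o['tool_pos'][:2]-[.6395,.156]),o['tool_pos'][2])
c=env.read_camera('wrist'); cv2.imwrite('pics/wrist8.png',c['pixels'][:,:,::-1])
E
```

```text
time_s: 14.32
tool_pos: [0.5535, 0.1482, 0.1995]
tool_rot: [180.0, 0.1, -174.9]
force: [4.2, 1.7, 2.5]
grip_width: 0.0007
time_s: 14.82
tool_pos: [0.5247, 0.1456, 0.1785]
tool_rot: [180.0, 0.0, -174.9]
force: [4.6, 2.0, 0.2]
grip_width: 0.0003
[-0.11526369 -0.00013929] 0.17850528293473517
```

View pics/wrist8.png

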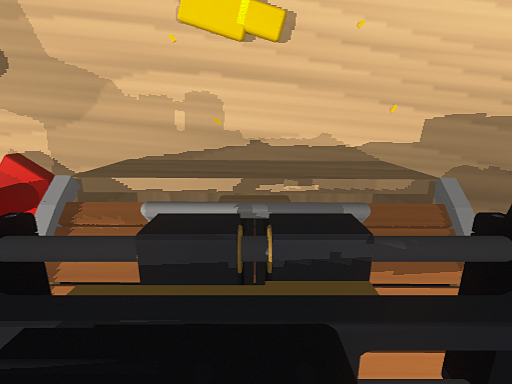

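```bash
python3 -m creep '[{"tx":0.0055,"ty":0,"tz":0.0042,"rx":0,"ry":0,"rz":0},{"tx":0.0055,"ty":0,"tz":0.0042,"rx":0,"ry":0,"rz":0},{"tx":0.004,"ty":0,"tz":0.0035,"rx":0,"ry":0,"rz":0}]'; python3 -m creep '[{"tx":0.003,"ty":0,"tz":0.0025,"rx":0,"ry":0,"rz":0},{"tx":0,"ty":0,"tz":0,"rx":0,"ry":0,"rz":0}]'; python3 -m creep '[{"tx":0.002,"ty":0,"tz":0.002,"rx":0,"ry":0,"rz":0},{"tx":0,"ty":0,"tz":0,"rx":0,"ry":0,"rz":0}]'
```

```text
time_s: 15.25
tool_pos: [0.5117, 0.1445, 0.1666]
tool_rot: [180.0, 0.3, -174.9]
force: [11.3, 3.4, -5.8]
grip_width: 0.0006
time_s: 15.5
tool_pos: [0.5097, 0.1443, 0.1646]
tool_rot: [180.0, 0.4, -174.9]
force: [12.0, 4.1, -6.4]
grip_width: 0.0006
time_s: 15.75
tool_pos: [0.5095, 0.1443, 0.1644]
tool_rot: [179.9, 0.6, -174.9]
force: [13.6, 2.9, 0.4]
grip_width: 0.0006
```

```bash
python3 -m creep '[{"tx":-0.004,"ty":0,"tz":-0.006,"rx":0,"ry":0,"rz":0},{"tx":-0.004,"ty":0,"tz":-0.02,"rx":0,"ry":0,"rz":0},{"tx":0,"ty":0,"tz":-0.03,"rx":0,"ry":0,"rz":0},{"tx":0,"ty":0,"tz":0,"rx":0,"ry":0,"rz":0},{"tx":0,"ty":0,"tz":0,"rx":0,"ry":0,"rz":0}]'; python3 - <<'E'
from h import *
C=env.read_camera('wrist'); cv2.imwrite('pics/wrist9.png',C['pixels'][:,:,::-1])
c=env.read_camera('scene'); cv2.imwrite('pics/scene9.png',c['pixels'][:,:,::-1])
E
```

```text
time_s: 16.38
tool_pos: [0.5115, 0.1436, 0.2171]
tool_rot: [-179.9, -0.2, -174.9]
force: [0.0, -0.5, -0.8]
grip_width: 0.0005
```

View pics/wrist9.png

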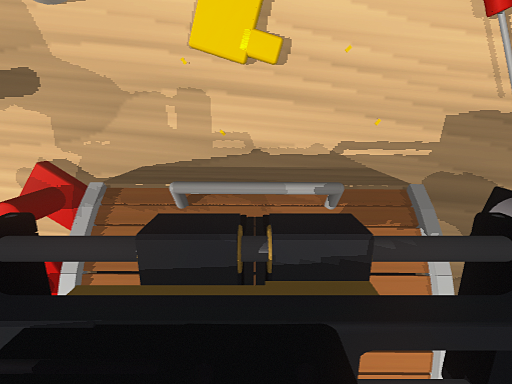

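View pics/scene9.png

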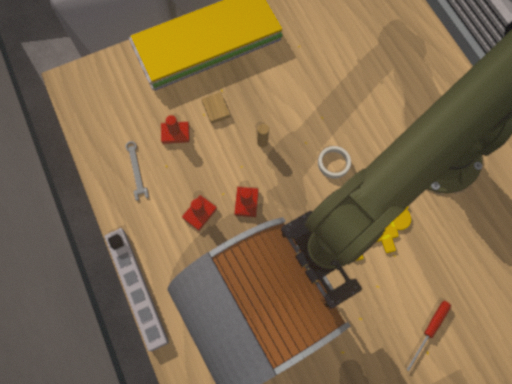

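The door looks shut or nearly so, with the bar at rows 182–194 in the wrist view. I'll press the bar down from above to make sure it reaches the stop.

```bash
python3 - <<'E'
from h import *
M=np.array([[.996,.089],[-.089,.996]])
c=env.read_camera('wrist')
for p in [(180,188),(256,188),(335,188)]:
    X=ray(c,p,.144); print(M@(X[:2]-[.6395,.156]))
p=np.array([.6395,.156])-.149*np.array([.996,.089]); totool([p[0],p[1],.178],185.1)
E
```

```text
[-0.14513521 -0.06029712]
[-0.14511261  0.00064998]
[-0.14508913  0.06396131]
t 16.52 pos [0.512  0.1438 0.2172] rot [-1.7994e+02 -1.7000e-01 -1.7493e+02] F [ 0.1 -0.4 -0.1] w 0.0003
shift now-axes [0.0208 0.0008 0.0393]
turn [-0.06 -0.17 -0.03] shift after turn [0.0209 0.0008 0.0392]
```

```bash
python3 -m creep '[{"tx":0.017,"ty":0,"tz":0.02,"rx":0,"ry":0,"rz":0},{"tx":0,"ty":0,"tz":0.018,"rx":0,"ry":0,"rz":0},{"tx":0,"ty":0,"tz":0,"rx":0,"ry":0,"rz":0},{"tx":0,"ty":0,"tz":0,"rx":0,"ry":0,"rz":0}]'; python3 -m creep '[{"tx":0,"ty":0,"tz":0.003,"rx":0,"ry":0,"rz":0},{"tx":0,"ty":0,"tz":0,"rx":0,"ry":0,"rz":0}]'; python3 -m creep '[{"tx":0,"ty":0,"tz":0.002,"rx":0,"ry":0,"rz":0},{"tx":0,"ty":0,"tz":0,"rx":0,"ry":0,"rz":0}]'
```

```text
time_s: 17.02
tool_pos: [0.4968, 0.1428, 0.1809]
tool_rot: [-180.0, 0.0, -174.9]
force: [-0.4, -0.6, -0.4]
grip_width: 0.0004
time_s: 17.27
tool_pos: [0.4964, 0.1428, 0.1778]
tool_rot: [180.0, 0.0, -174.9]
force: [-1.6, 0.0, 0.3]
grip_width: 0.0003
time_s: 17.52
tool_pos: [0.4961, 0.1428, 0.1756]
tool_rot: [180.0, -0.0, -174.9]
force: [-0.2, -0.7, 0.1]
grip_width: 0.0004
```

```bash
python3 -m creep '[{"tx":0,"ty":0,"tz":0.002,"rx":0,"ry":0,"rz":0},{"tx":0,"ty":0,"tz":0,"rx":0,"ry":0,"rz":0}]'; python3 -m creep '[{"tx":0,"ty":0,"tz":0.002,"rx":0,"ry":0,"rz":0},{"tx":0,"ty":0,"tz":0,"rx":0,"ry":0,"rz":0}]'
```

```text
time_s: 17.77
tool_pos: [0.4964, 0.1428, 0.1741]
tool_rot: [180.0, 0.0, -174.9]
force: [-1.1, -0.8, 3.9]
grip_width: 0.0006
time_s: 18.02
tool_pos: [0.4965, 0.1428, 0.1738]
tool_rot: [179.9, 0.0, -174.9]
force: [-5.0, -2.8, 14.5]
grip_width: 0.0006
```

```bash
python3 -m creep '[{"tx":0,"ty":0,"tz":0.0015,"rx":0,"ry":0,"rz":0},{"tx":0,"ty":0,"tz":0,"rx":0,"ry":0,"rz":0}]'; python3 -m creep '[{"tx":0,"ty":0,"tz":-0.02,"rx":0,"ry":0,"rz":0},{"tx":0,"ty":0,"tz":-0.05,"rx":0,"ry":0,"rz":0},{"tx":0,"ty":0,"tz":-0.05,"rx":0,"ry":0,"rz":0},{"tx":0,"ty":-0.04,"tz":0,"rx":0,"ry":0,"rz":0},{"tx":0,"ty":-0.06,"tz":0,"rx":0,"ry":0,"rz":0},{"tx":0,"ty":-0.06,"tz":0,"rx":0,"ry":0,"rz":0},{"tx":0,"ty":-0.06,"tz":0,"rx":0,"ry":0,"rz":0},{"tx":0,"ty":-0.06,"tz":0,"rx":0,"ry":0,"rz":0},{"tx":0,"ty":-0.03,"tz":0,"rx":0,"ry":0,"rz":0},{"tx":0,"ty":0,"tz":0,"rx":0,"ry":0,"rz":0},{"tx":0,"ty":0,"tz":0,"rx":0,"ry":0,"rz":0}]'; python3 - <<'E'
from h import *
for n in ['scene','side']:
    c=env.read_camera(n); cv2.imwrite(f'pics/{n}10.png',c['pixels'][:,:,::-1])
a=cv2.imread('pics/scene10.png');b=cv2.imread('pics/side10.png')
cv2.imwrite('pics/crop7.png',np.hstack([cv2.resize(a[200:384,160:360],(400,368)),cv2.resize(b[160:384,20:260],(394,368))]))
print(env.get_obs()['force'])
E
```

```text
time_s: 18.27
tool_pos: [0.4966, 0.1429, 0.1736]
tool_rot: [179.9, 0.0, -174.9]
force: [-7.8, -2.3, 21.7]
grip_width: 0.0005
time_s: 19.65
tool_pos: [0.5237, -0.1647, 0.2897]
tool_rot: [179.9, -0.0, -174.9]
force: [0.2, 0.8, -0.0]
grip_width: 0.0001
[ 0.23232826 -0.04626451 -0.00480479]
```

View pics/crop7.png

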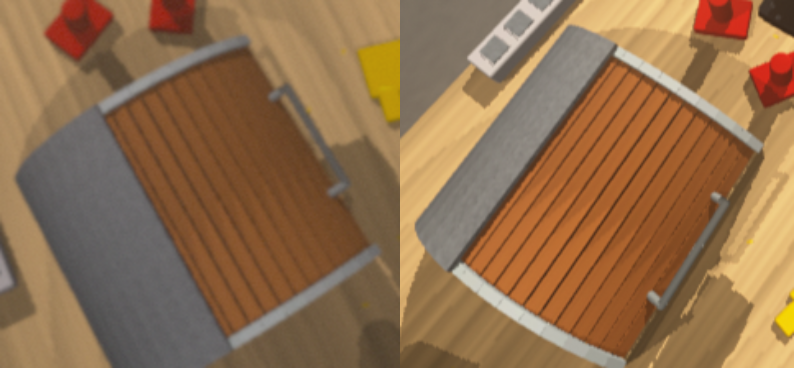

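Both views show slats right down to the front wall, the bar in front (side crop around (690,250)), no gap, and the arm clear. Handing in.

```bash
python3 - <<'E'
from cell import env
print(env.sign_off())
E
```

```text
the job is handed in; nothing more can be done
None
```

The push block is in the store and let go, the door was then rolled shut, and I handed the job in at about 20 s.

- **Block:** I picked up the light-wood push block by its handle and lowered it until it touched the floor. The wrist view then showed it standing upright and clear of the walls. I couldn't see it again once the door was closed. It was still upright and clear in the views taken until the slats hid it.
- **Door:** I dragged the handle bar along its arc with closed fingers behind it, at about 4–7 N. I then pressed the bar down from above; it did not give at about 22 N. The fingertips touched the bar top at 149 mm, which matches the shut position.
- **Final views:** Both fixed cameras showed the slats down to the front wall with no gap, and the arm clear with no force on it.
- **One disagreement:** My camera estimate put the bar at store x = -145 mm, against -149 mm when shut. The front wall read 4 mm off in the same direction, so I took this as an offset in my store position rather than an open door.

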